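Ready the charcoal blower's battery box

ROBOT

A 6-joint arm with a two-finger parallel gripper is mounted at the origin on the work surface. World frame = base frame: x ahead of the robot, y to its left, z up, the work surface at z = 0. Lengths are in m, angles in rad, forces in N, time in s.
With the tool pointing down it reaches from about 0.35 to 0.975 m from the base axis. Payload 7.1 kg.
Tool frame: the origin (TCP) lies midway between the tips of the shut fingers; the grasp point (between the pads) lies 19 mm behind it; z points along the fingers, y is the line along which they close (so a half turn about z gives the same grasp; the last joint's range is limited). The gripper opens to 88 mm and grips with 3 to 60 N. Pads are 20 mm wide; open, the fingers measure 115 mm over their backs; the gripper's body (75 mm by 178 mm) begins 61 mm behind the grasp point.
Start: joints at [-1.266, 0.423, 1.63, -0, 1.089, -0.019], TCP at [0.199, -0.592, 0.223] pointing down, gripper open.
Joint ranges: [-3, 3], [-0.9, 2.11], [0.09, 2.58], [-1.31, 4.45], [0.11, 2.69], [-2.54, 2.54]. Speed limits (rad/s): [2.39, 2.39, 3.01, 3.14, 3.14, 3.14].

INTERFACE

Orientations are given as a unit quaternion [w, x, y, z].
In Python, from station import move_pose, movel, movej, command_gripper, wait, inverse_kinematics, read_camera, camera_info, MotionError, job_done, get_time, get_joint_pos, get_qvel, get_effort, get_tcp_pos, get_ee_rot, get_ft_force, get_ft_torque, get_grip_width, get_finger_force gives the robot as it stands. Calls block until the motion is done:
- move_pose(position, orientation): joint-space move of the TCP to a pose.
- movel(position, frame=None, v=0.15, until_force=None): straight line of the TCP; frame=None keeps the orientation; v is the mean speed in m/s. With until_force (N) it stops when the force on the tool has changed by that much, and returns True; else False.
- movej(angles): joint-space move.
- command_gripper(opening): opening from 0.0 (shut) to 1.0 (fully open); the grip force is fixed at half the most; returns when the fingers have stopped.
- wait(seconds).
- inverse_kinematics(position, orientation): joint angles nearest the present ones, or None.
- read_camera(name): name is "side" or "top"; returns the picture (420x560x3 uint8, red, green, blue); there is no depth.
- camera_info(name): a dict with "intrinsics" (3x3 intrinsics, pixels), "T" (4x4, takes a point from camera to world coordinates). Camera axes: x right, y up, looking along -z (the intrinsics and any distortion apply to the point x, -y, -z); pixel columns grow to the right and rows downward; lengths in m; the calibration is good to about 2 mm. A picture is of the moment at which its call begins. camera_info takes no time and is no camera call.
A pose or a line that the arm cannot do raises MotionError and nothing moves.
- job_done(): hands the job in; it is judged then, once.
Readings, each from a call of its own:
- get_time(): time.
- get_joint_pos(): joint angles.
- get_qvel(): joint speeds.
- get_effort(): joint torques, N m.
- get_tcp_pos(): TCP position.
- get_ee_rot(): TCP orientation.
- get_ft_force(): force on the tool from outside, world axes, zero at the start.
- get_ft_torque(): the same for the moment, N m.
- get_grip_width(): opening from 0.0 (shut) to 1.0 (fully open).
- get_finger_force(): force on a finger pad.
Only numpy, scipy, OpenCV 4.12 (cv2) and the standard library are available. Lean on these libraries where they do the work, as an engineer would, in place of code of your own. Each camera call takes 0.05 s, during which the arm holds its last target. There are 200 camera calls.

TASK

The battery tray of the charcoal blower was put in the wrong way round: lift it clear, turn it half round so that its terminal block is beside the brass contacts at the hinge end, and seat it fully home, with every battery pack from the table standing upright in a pocket of the tray. Then tip the open lid over past upright so that it swings shut by its own weight (do not press or lower it down by hand), and after that push the test button on the blower fully down and let it come up again. Leave the kettle, mug, ash scoop and hand fan where they are.

Things in the scene. Friction and masses are not known exactly. Their poses are not given: they have to be found in the camera images.
- blower: Fixed grey battery-driven blower, yaw within 0.3 rad. Its battery base is a shallow open box, 178 mm (own x) by 160 mm (own y). Origin on the table under the centre of the tray recess; own +x points to the hinge end, away from the robot; own -y to the control block (x -70 to 40 mm, y -155 to -80 mm, 45 mm high) that bears the button.
- recess (a point): Centre of the recess floor, 5 mm above the table. The recess is 126 mm (blower x) by 150 mm (y): the tray has 2 mm of play on each side. Rim 30 mm above the table all round; behind it (x 63 to 97 mm) a level ledge of the same height with two brass spring contacts in its middle, then a 64 mm high back wall (x 97 to 105 mm) that carries the hinge.
- drum (a point): Centre of the blower's steel fan drum behind the control block, on the blower's -y side: 104 mm across, lying along y, 66 mm long, top 106 mm above the table, with an outlet pipe to +x. An obstacle only.
- tray: Loose black battery tray, 122 mm (own x) by 146 mm (own y), about 0.3 kg; fits either way round, starts seated the wrong way, own +x away from the hinge. Origin: centre of underside. Walls up to z = 21 mm. Four pockets, 56 mm (x) by 40 mm (y), centred at x = +-29.5, y = +-50 mm, floor at z = 3 mm. Its upright handle is described at tray_handle.
- tray_handle (a point): Top centre of the tray's upright white plate handle, at x = -2, y = 0, z = 53 mm in the tray's frame: 66 mm long along x, 12 mm thick in y, 50 mm tall, with 21 mm free to the pocket walls on each side and 27 mm to packs in the pockets. Pinch it across y from above.
- tray_terminal (a point): Top centre of the tray's white terminal block (54 mm along y, 12 mm thick, 33 mm high, two brass pads on top), 52 mm from the tray's centre along its +x. It must end at the hinge end of the recess, next to the ledge's brass contacts.
- pack1: Rechargeable battery pack: upright grey block with a black top and two small round brass contacts on top, 50 mm (own x) by 34 mm (own y) by 48 mm tall, about 0.15 kg, heavy at its foot; stands upright on the table at the robot's left. Origin at the centre of its underside. All packs are alike, and a half turn makes no difference. May be absent (None).
- pack2: Rechargeable battery pack: upright grey block with a black top and two small round brass contacts on top, 50 mm (own x) by 34 mm (own y) by 48 mm tall, about 0.15 kg, heavy at its foot; stands upright on the table at the robot's left. Origin at the centre of its underside. All packs are alike, and a half turn makes no difference. May be absent (None).
- pack3: Rechargeable battery pack: upright grey block with a black top and two small round brass contacts on top, 50 mm (own x) by 34 mm (own y) by 48 mm tall, about 0.15 kg, heavy at its foot; stands upright on the table at the robot's left. Origin at the centre of its underside. All packs are alike, and a half turn makes no difference. May be absent (None).
- pack4: Rechargeable battery pack: upright grey block with a black top and two small round brass contacts on top, 50 mm (own x) by 34 mm (own y) by 48 mm tall, about 0.15 kg, heavy at its foot; stands upright on the table at the robot's left. Origin at the centre of its underside. All packs are alike, and a half turn makes no difference. May be absent (None).
- lid (a joint): Lid hinge angle: 0 shut, 1.57 upright, 2.05 its stop, leaning back away from the robot; starts at 1.88 to 2.04. Falls shut freely once below about 1.5, stays back above about 1.75. The lid (0.25 kg, 175 by 160 mm, 5 mm thick) has 34 mm skirts on three sides of its inner face and a 60 mm wide lip 14 mm beyond its free edge. Shut, its underside is 66 mm up, clear of upright packs.
- lid_edge (a point): Middle of the lid's free edge, on the outer face (away from the robot while open), 175 mm from the hinge line. Push from behind, at or a little below this height, towards the blower's -x.
- lid_hinge (a point): Middle of the hinge line (parallel to the blower's y), 105 mm behind the blower's origin along its x, 66 mm above the table.
- button (a joint): Test button's downward travel: 0 released, 0.006 m fully down. Spring: about 5 N at the bottom; comes up by itself.
- button_top (a point): Centre of the top of the round grey button (28 mm across, in a black collar) on the control block, 63 mm above the table when up; pressed straight down.
- kettle: Bystander: aluminium kettle, 145 mm across, 150 mm high with its handle, origin under its centre.
- mug: Bystander: white enamel mug, 80 mm across, 80 mm high, origin under its centre.
- scoop: Bystander: small steel ash scoop with a wooden handle, 200 mm long, lying flat, origin near its middle.
- handfan: Bystander: red plastic hand fan with a rigid grip, 270 mm long, lying flat, origin at the neck.
Not all that is in view belongs to the job. What is shaped like the pack3 but blue or pink is not meant.

How it is judged:
On the way, in this order (a step that is already met when the one before it is completed fails the run):
1. the tray has been lifted clear of the recess (z of tray in the frame of blower above 0.033 m), for 0.1 s.
2. the tray is seated the other way round, terminal block at the hinge end, with every pack upright in a pocket (x of tray_terminal in the frame of blower above 0.045 m and horizontal distance between tray and blower below 0.006 m and z of tray in the frame of blower below 0.0085 m and angle between tray's own z axis and vertical below 0.04 rad and x of pack1 in the frame of tray between -0.04 and 0.04 m and y of pack1 in the frame of tray between -0.062 and 0.062 m and z of pack1 in the frame of tray between -0.002 and 0.008 m and angle between each of pack1, pack2, pack3, pack4's own z axis and vertical below 0.12 rad and x of pack2 in the frame of tray between -0.04 and 0.04 m and y of pack2 in the frame of tray between -0.062 and 0.062 m and z of pack2 in the frame of tray between -0.002 and 0.008 m and x of pack3 in the frame of tray between -0.04 and 0.04 m and y of pack3 in the frame of tray between -0.062 and 0.062 m and z of pack3 in the frame of tray between -0.002 and 0.008 m and x of pack4 in the frame of tray between -0.04 and 0.04 m and y of pack4 in the frame of tray between -0.062 and 0.062 m and z of pack4 in the frame of tray between -0.002 and 0.008 m), for 0.3 s.
3. the lid is shut (value of joint lid below 0.04 rad), for 0.2 s.
4. the test button is fully down (value of joint button above 0.0048 m), for 0.1 s.
At the end, for the whole second after the job is handed in: The tray is seated in the recess within 3.5 mm of the floor and 6 mm of the centre, terminal block at the hinge end; every present pack stands upright in a pocket, at most 5 mm above its floor; the lid is shut (below 0.04 rad), the button is up again (within 1 mm), and tray and packs are at rest (all of step 2 and linear speed of each of pack1, pack2, pack3, pack4, tray below 0.03 m/s and value of joint lid below 0.04 rad and value of joint button below 0.001 m); the robot touches nothing.
It fails at once if the robot touches the lid while it comes down below 1.0 rad: it must fall by its own weight (value of joint lid between 0.05 and 1 rad and velocity of joint lid below -0.1 rad/s and contact force between any of the fingers, the arm and lid above 1 N).
It fails at once if the kettle is moved by more than 3 cm (distance of kettle from where it was at the start of the episode above 0.03 m).
It fails at once if the mug is moved by more than 3 cm (distance of mug from where it was at the start of the episode above 0.03 m).
It fails at once if the scoop is moved by more than 3 cm (distance of scoop from where it was at the start of the episode above 0.03 m).
It fails at once if the handfan is moved by more than 3 cm (distance of handfan from where it was at the start of the episode above 0.03 m).
Of pack1, pack2, pack3, pack4 only 2 to 4 are there at a start; the rules pass over those that are not, and their reading is None.
At some moment in a run one of pack1, pack2, pack3, pack4 may be knocked a few centimetres aside while the robot is not near it.
It also fails if it takes over 210 s, if anything falls off the work surface, if the arm or the gripper's body presses on something with over 40 N, if the wrist force passes 120 N, or if a joint passes its speed limit or range.

## Working session

There is one attempt and no reset: what is moved stays moved. The work goes in short steps, each a Python script; the robot and the scene stay as the last script left them, time stands still between calls to the robot, and variables do not carry over. Pictures are saved under pics/ and viewed, at most 14 in all, crops included, and the job is handed in when it is done.

```bash
ls; mkdir -p pics; cat > h.py <<'E'
import numpy as np, cv2
from station import *
def pic(cam,fn,crop=None,s=1):
    im=read_camera(cam)
    np.save('pics/%s.npy'%fn,im)
    show(im,fn,crop,s)
def show(im,fn,crop=None,s=1):
    if crop: im=im[crop[1]:crop[3],crop[0]:crop[2]]
    im=cv2.resize(im,None,fx=s,fy=s,interpolation=cv2.INTER_CUBIC)
    cv2.imwrite('pics/%s.png'%fn,im[:,:,::-1])
def px2w(cam,u,v,z):
    c=camera_info(cam);K=np.array(c['intrinsics']);T=np.array(c['T'])
    d=c.get('distortion'); 
    p=cv2.undistortPoints(np.array([[[u,v]]],float),K,None if d is None else np.array(d,float))[0,0]
    r=T[:3,:3]@np.array([p[0],-p[1],-1]);o=T[:3,3]
    return o+r*(z-o[2])/r[2]
def w2px(cam,P):
    c=camera_info(cam);K=np.array(c['intrinsics']);T=np.array(c['T'])
    q=T[:3,:3].T@(np.array(P,float)-T[:3,3]); q=np.array([q[0],-q[1],-q[2]])
    d=c.get('distortion')
    return cv2.projectPoints(q.reshape(1,1,3),np.zeros(3),np.zeros(3),K,None if d is None else np.array(d,float))[0].ravel()
def quat(yaw): # tool down; tool y axis (closing line) at world angle yaw+90deg... x axis at yaw
    return [0,np.cos(yaw/2),np.sin(yaw/2),0]
E
python3 - <<'E'
from h import *
for c in('top','side'): pic(c,c+'0',s=1.4); print(camera_info(c))
print(get_time(),get_ee_rot())
E
```

```text
pics
{'intrinsics': array([[536.40846876,   0.        , 267.46422749],
       [  0.        , 536.40846876, 206.85929208],
       [  0.        ,   0.        ,   1.        ]]), 'T': array([[ 0.00530564,  0.99667998, -0.08124575,  0.47058993],
       [-0.99984867,  0.00394128, -0.01694413, -0.0364751 ],
       [-0.01656766,  0.08132336,  0.99655006,  1.63145444],
       [ 0.        ,  0.        ,  0.        ,  1.        ]])}
{'intrinsics': array([[485.36686409,   0.        , 284.11659902],
       [  0.        , 485.36686409, 203.63130799],
       [  0.        ,   0.        ,   1.        ]]), 'T': array([[-0.95397897,  0.1663679 , -0.24949118,  0.23194715],
       [-0.29963712, -0.56187335,  0.77104859,  1.09911762],
       [-0.01190471,  0.81032096,  0.58586536,  0.91573412],
       [ 0.        ,  0.        ,  0.        ,  1.        ]])}
0.1 [-6.71441700e-04  9.86924769e-01  1.61180150e-01 -9.32266372e-05]
```

View pics/top0.png

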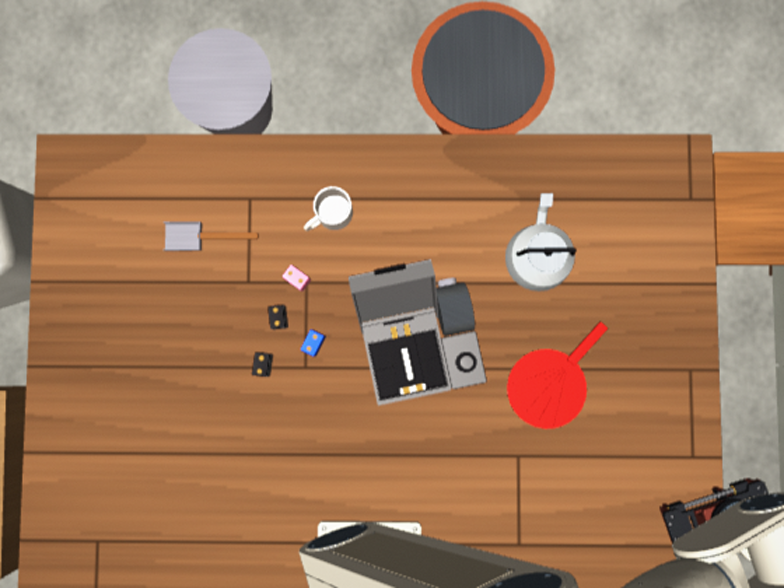

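View pics/side0.png

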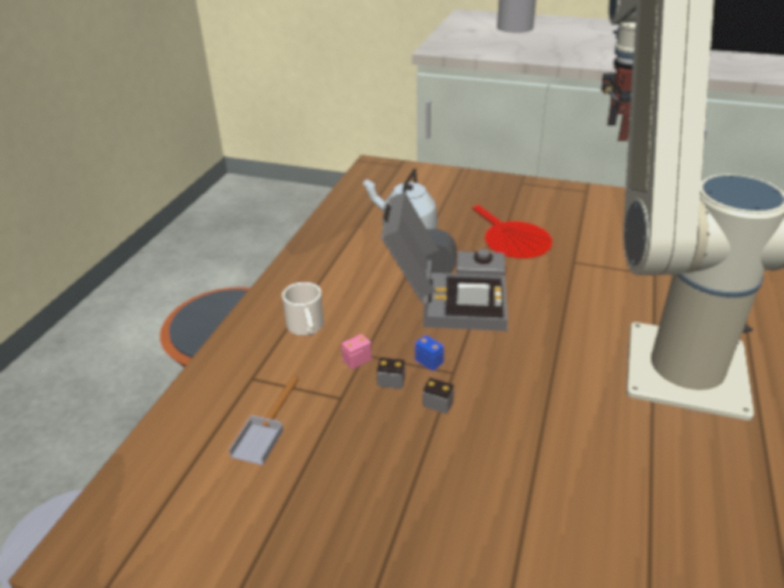

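The top view shows two packs (black tops), at about (278,317) and (262,364) in the scaled picture. The blower is at (405,345), and its terminal is on the robot side. I'll enlarge that area.

```bash
python3 - <<'E'
from h import *
im=np.load('pics/top0.npy'); show(im,'c1',(240,175,360,295),5); show(im,'c2',(165,180,245,280),6)
E
```

```text
(no output)
```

View pics/c1.png

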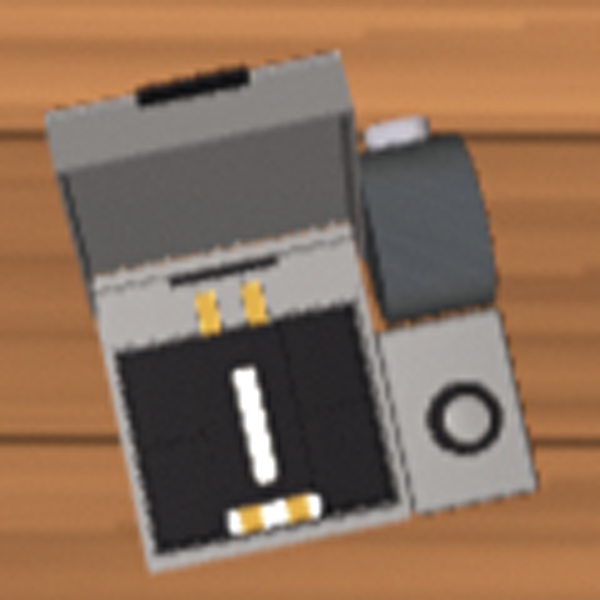

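View pics/c2.png

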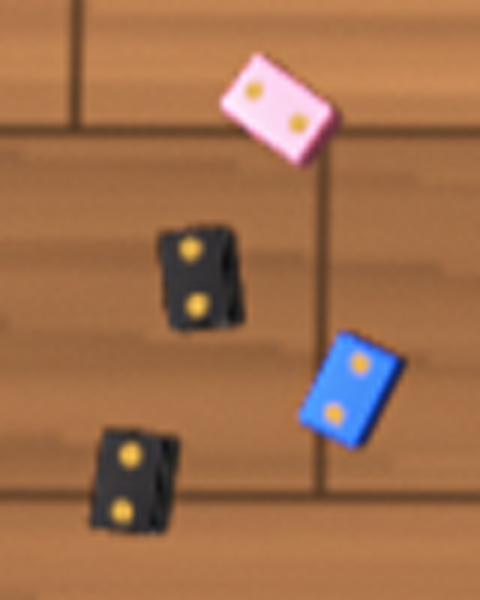

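```bash
cat > fit.py <<'E'
from h import *
from scipy.optimize import least_squares
L=[(-73,80,30,152,572),(-73,-80,30,410,518),(63,75,30,115,352),(63,-75,30,352,307),(-63,75,30,160,552),(-63,-75,30,398,500),
(-70,-155,45,535,490),(40,-155,45,500,308),(-70,-80,45,412,513),(2,0,58,254,425)]
def f(p,full=False):
    c,s=np.cos(p[2]),np.sin(p[2]);r=[]
    for x,y,z,u,v in L:
        q=w2px('top',[p[0]+(c*x-s*y)/1e3,p[1]+(s*x+c*y)/1e3,z/1e3])
        r+=[q[0]-(240+(u+.5)/5-.5),q[1]-(175+(v+.5)/5-.5)]
    return np.array(r)
s=least_squares(f,[.5,0,.0],loss='soft_l1')
print(s.x,np.round(f(s.x).reshape(-1,2),1).tolist())
B=s.x;np.save('B.npy',B)
R=np.array([[np.cos(B[2]),-np.sin(B[2])],[np.sin(B[2]),np.cos(B[2])]])
def w(u,v,z,o=(240,175),k=5): return px2w('top',o[0]+(u+.5)/k-.5,o[1]+(v+.5)/k-.5,z)
for n,a in dict(btn=(465,417,.063),hand=(254,425,.058),term=(276,514,.038),con=(231,308,.032),drumtop=(430,225,.106)).items():
    q=w(*a)[:2]; print(n,q.round(4),((q-B[:2])@R).round(4))
for a,b in [((191,250),(197,305)),((130,455),(122,512))]:
    p,q=w(*a,.049,(165,180),6),w(*b,.049,(165,180),6);d=p-q
    print('pack',((p+q)/2).round(4),np.arctan2(d[1],d[0]).round(3),np.linalg.norm(d).round(4))
a=w(192,86,.22)
for th in (1.88,1.95,2.04): # lip tip
    l=.105-(-.189)*-np.cos(th) if 0 else .105-.189*np.cos(th)
    z=.066+.189*np.sin(th); q=B[:2]+R@[l,0]
    print(th,z,w2px('top',[*q,z]), 'meas',240+193/5,175+80/5)
E
python3 fit.py
```

```text
[ 0.44389488 -0.07846308  0.21088345] [[-0.9, 0.5], [0.5, 0.3], [-1.1, -0.9], [0.7, -2.2], [-1.5, 0.9], [0.5, 0.9], [0.7, -0.1], [-0.3, -0.5], [0.3, 0.5], [0.2, -0.4]]
btn [ 0.4501 -0.1999] [-0.0193 -0.12  ]
hand [ 0.4447 -0.0775] [0.001  0.0008]
term [ 0.3923 -0.0911] [-0.0531 -0.0015]
con [ 0.5136 -0.0643] [ 0.0711 -0.0008]
drumtop [ 0.5593 -0.176 ] [ 0.0924 -0.1196]
pack [0.5425 0.1989 0.049 ] 0.125 0.0273
pack [0.4412 0.2307 0.049 ] -0.123 0.0281
1.88 0.24603690071733153 [279.65703033 199.50270616] meas 278.6 191.0
1.95 0.24157338613573132 [278.66156636 195.00655963] meas 278.6 191.0
2.04 0.23457451503018875 [277.43239233 189.5223287 ] meas 278.6 191.0
```

```bash
cat >> h.py <<'E'
def bw(x,y,z):
    B=np.load('B.npy');c,s=np.cos(B[2]),np.sin(B[2])
    return [B[0]+c*x-s*y,B[1]+s*x+c*y,z]
def stat(t=''):
    print(t,'t',round(get_time(),1),'tcp',np.round(get_tcp_pos(),4),'F',np.round(get_ft_force(),1),'T',np.round(get_ft_torque(),2),'w',round(get_grip_width(),3),'ff',np.round(get_finger_force(),1),'q6',round(get_joint_pos()[5],2))
E
python3 - <<'E'
from h import *
Y=np.load('B.npy')[2]
print(inverse_kinematics(bw(.002,0,.03),quat(Y)),inverse_kinematics(bw(-.002,0,.03),quat(Y+np.pi)))
command_gripper(.42)
move_pose(bw(.002,0,.2),quat(Y)); stat()
print(movel(bw(.002,0,.030),v=.1,until_force=8)); stat()
command_gripper(0.0); stat()
movel(bw(.002,0,.034),v=.03); stat('up')
E
```

```text
[-1.99584295e-01  5.23745248e-01  2.10400023e+00 -4.44089210e-16
  5.13847174e-01  1.16032858e+00] [-2.03140894e-01  5.20781051e-01  2.11187032e+00 -4.44089210e-16
  5.08941278e-01 -1.98482067e+00]
 t 3.1 tcp [ 0.4461 -0.0786  0.2001] F [-0.3 -0.   0.9] T [ 0.01  0.01 -0.01] w 0.42 ff 0.0 q6 1.16
False
 t 4.9 tcp [ 0.4462 -0.0781  0.0304] F [-0.7  0.7 -0.1] T [0.07 0.03 0.04] w 0.423 ff 0.0 q6 1.16
 t 5.4 tcp [ 0.4459 -0.0781  0.0301] F [-0.3 -0.   2.9] T [0.07 0.07 0.09] w 0.139 ff 30.0 q6 1.16
up t 5.7 tcp [ 0.4457 -0.078   0.034 ] F [ 0.  -0.3 -3.3] T [ 0.07 -0.05 -0.05] w 0.133 ff 30.0 q6 1.16
```

```bash
python3 - <<'E'
from h import *
Y=np.load('B.npy')[2]
movel(bw(.002,0,.15),v=.1); stat()
movel(bw(-.06,0,.19),v=.15)
for a in (.25,.5,.75,1): move_pose(bw(-.06,0,.19),quat(Y+np.pi*a))
stat('rot')
movel(bw(-.002,0,.15),v=.15); movel(bw(-.002,0,.065),v=.1);wait(.3)
stat(); pic('top','tr',(240,175,360,295),5)
E
```

```text
t 7.0 tcp [ 0.4454 -0.078   0.1495] F [ 0.3 -0.3 -3.2] T [ 0.03 -0.04  0.04] w 0.13 ff 30.0 q6 1.16
rot t 10.8 tcp [ 0.3852 -0.091   0.19  ] F [ 0.1 -0.2 -3.9] T [ 0.12 -0.06 -0.01] w 0.137 ff 30.0 q6 -2.04
 t 12.7 tcp [ 0.4422 -0.079   0.0654] F [ 1.  -0.5 -3.7] T [ 0.12 -0.14 -0.02] w 0.136 ff 30.0 q6 -1.98
```

View pics/tr.png

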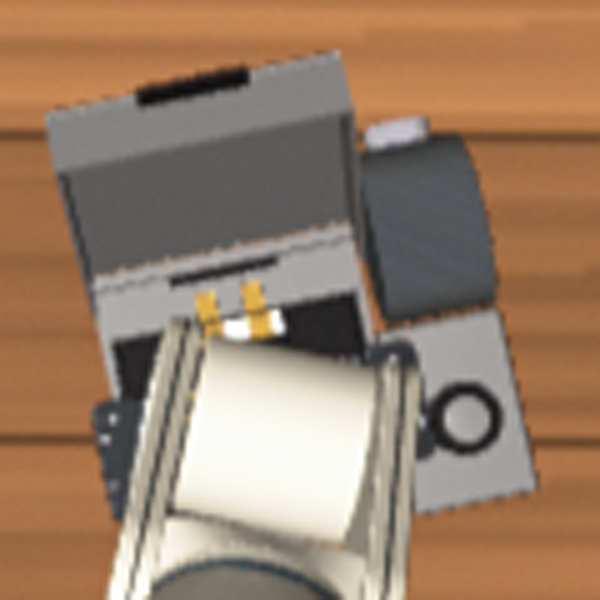

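The terminal block, at (250,325) in the crop, is now at the hinge end beside the contacts. Next I'll lower the tray with a force guard.

```bash
python3 - <<'E'
from h import *
print(movel(bw(-.002,0,.031),v=.03,until_force=6)); stat()
E
```

```text
True
 t 13.3 tcp [ 0.4415 -0.0789  0.0537] F [ 2.2  0.1 -3.1] T [-0.03 -0.29  0.  ] w 0.133 ff 30.0 q6 -1.98
```

```bash
python3 - <<'E'
from h import *
for dx,dy in [(-.002,0),(-.002,.0015),(-.002,-.0015),(-.004,0),(-.0035,.0015),(-.0035,-.0015),(0,.0015),(0,-.0015),(.0015,0)]:
    z=get_tcp_pos()[2]
    movel(bw(-.002,0,.058),v=.05); movel(bw(-.002+dx,dy,.058),v=.05); wait(.2)
    r=movel(bw(-.002+dx,dy,.031),v=.04,until_force=8); wait(.1)
    stat((dx,dy,r))
    if get_tcp_pos()[2]<.04: break
E
```

```text
(-0.002, 0, True) t 14.4 tcp [ 0.4394 -0.0792  0.0522] F [ 0.5  0.3 -2.8] T [-0.01 -0.23 -0.01] w 0.134 ff 30.0 q6 -1.99
(-0.002, 0.0015, True) t 15.6 tcp [ 0.4392 -0.0779  0.05  ] F [ 0.7 -1.1 -4.1] T [-0.28 -0.35  0.  ] w 0.132 ff 30.0 q6 -1.98
(-0.002, -0.0015, True) t 16.8 tcp [ 0.4393 -0.0806  0.0475] F [ 0.7  0.2 -3.7] T [ 0.09 -0.08 -0.02] w 0.131 ff 30.0 q6 -1.99
(-0.004, 0, True) t 18.2 tcp [ 0.4371 -0.0796  0.0449] F [ 0.  -0.2 -3.8] T [ 0.08 -0.14 -0.  ] w 0.134 ff 30.0 q6 -1.99
(-0.0035, 0.0015, True) t 19.6 tcp [ 0.4376 -0.0782  0.0423] F [ 0.6 -2.1 -5.7] T [-0.47 -0.36  0.06] w 0.136 ff 30.0 q6 -1.98
(-0.0035, -0.0015, True) t 21.1 tcp [ 0.4385 -0.0811  0.0398] F [ 0.8 -0.2 -2.6] T [-0.14 -0.3   0.07] w 0.132 ff 30.0 q6 -1.99
```

```bash
python3 - <<'E'
from h import *
pic('side','s1',(290,150,380,240),6); stat()
E
```

```text
t 21.2 tcp [ 0.4383 -0.081   0.0398] F [ 1.5 -0.6 -2. ] T [-0.05 -0.31  0.06] w 0.135 ff 30.0 q6 -1.99
```

View pics/s1.png

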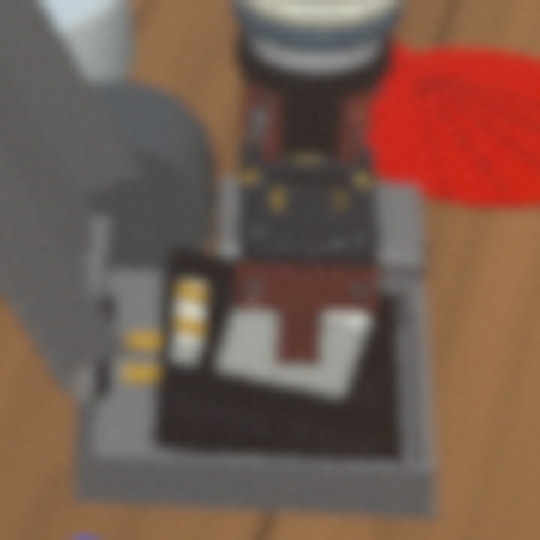

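The tray has pitched in the grip: its front end is inside the recess and the hinge end is resting on the ledge. I'll pull it toward the front wall and release it.

```bash
python3 - <<'E'
from h import *
z=get_tcp_pos()[2]
print(movel(bw(-.016,-.0005,z),v=.02,until_force=5)); stat()
print(movel(bw(-.016,-.0005,.034),v=.02,until_force=10) if 0 else '')
command_gripper(.42); wait(.5); stat()
p=get_tcp_pos(); movel([p[0],p[1],.2],v=.15)
movel(bw(-.05,.2,.25),v=.3)
pic('side','s2',(290,150,380,240),6)
movel(bw(-.05,-.3,.3),v=.4)
pic('top','t2',(240,175,360,295),5)
E
```

```text
True
 t 21.6 tcp [ 0.4315 -0.0819  0.0398] F [1.8 1.6 0. ] T [ 0.14 -0.36  0.08] w 0.137 ff 30.0 q6 -2.0

 t 22.6 tcp [ 0.4313 -0.0818  0.0394] F [ 0.3 -0.  -0.2] T [ 0.05 -0.14  0.04] w 0.418 ff 0.0 q6 -2.0
```

View pics/s2.png

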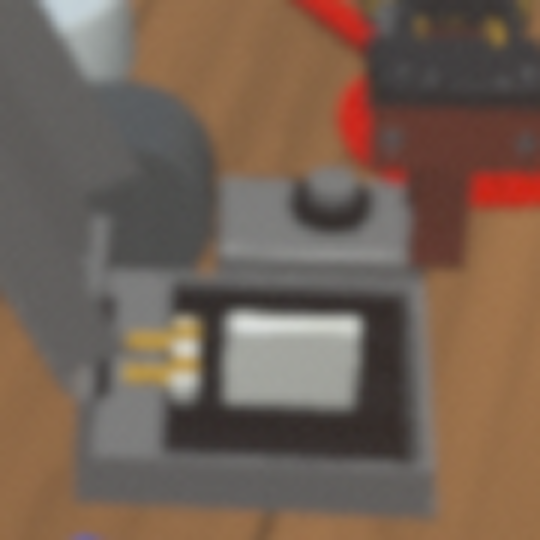

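View pics/t2.png

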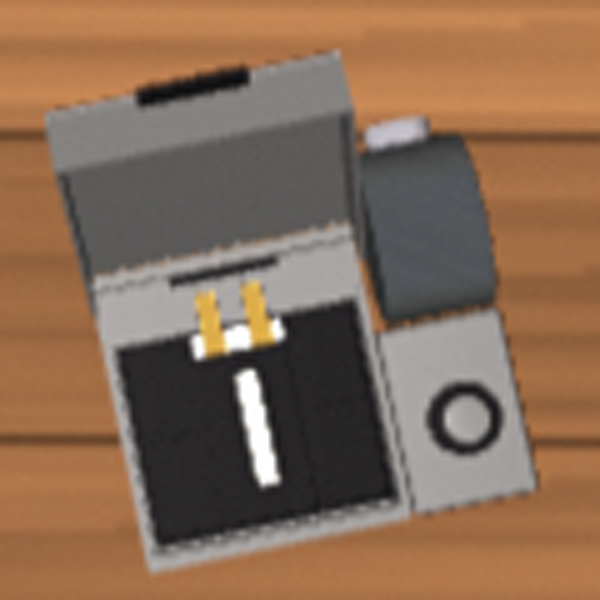

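The tray looks level, with the terminal at (237,340) and the handle at (256,428). To check the height and seat it firmly, I'll press on the handle top, where z=0.058 is expected.

```bash
python3 - <<'E'
from h import *
Y=np.load('B.npy')[2]
command_gripper(0)
for x in (.022,-.022):
    move_pose(bw(x,0,.12),quat(Y)); wait(.2)
    print(movel(bw(x,0,.05),v=.03,until_force=15)); stat()
    movel(bw(x,0,.1),v=.1)
movel(bw(-.05,-.3,.3),v=.4); command_gripper(.62)
pic('top','t3')
im=np.load('pics/t3.npy'); show(im,'t3',(165,180,345,300),4.4); stat()
E
```

```text
True
 t 32.2 tcp [ 0.4655 -0.0739  0.0583] F [-1.8 -0.8  7.7] T [ 0.06  0.23 -0.03] w 0.009 ff 3.9 q6 1.18
True
 t 35.1 tcp [ 0.4224 -0.0831  0.0583] F [-0.8  0.5  7.9] T [ 0.1   0.23 -0.  ] w 0.006 ff 4.3 q6 1.14
 t 37.7 tcp [ 0.4578 -0.3823  0.3   ] F [-0.1 -0.7  0.8] T [ 0.03  0.04 -0.01] w 0.62 ff 0.0 q6 0.64
```

View pics/t3.png

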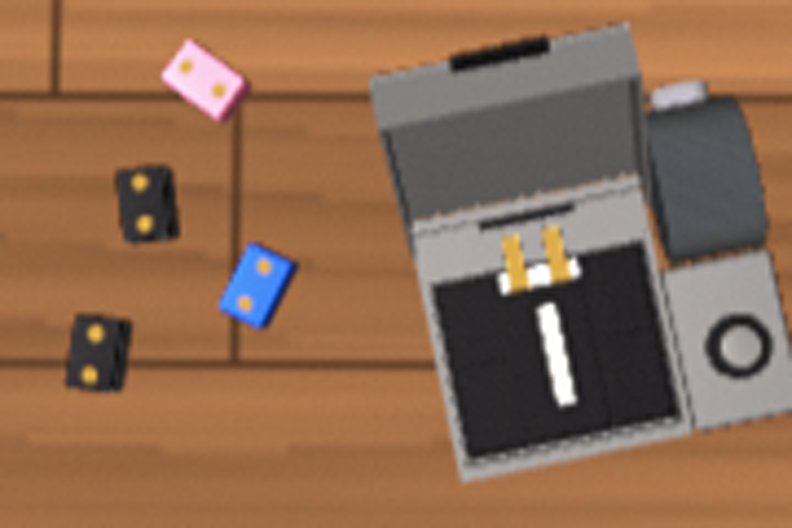

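```bash
cat > pp.py <<'E'
from h import *
import sys
Y=np.load('B.npy')[2]
def pick(x,y,yaw):
    command_gripper(.62)
    move_pose([x,y,.2],quat(yaw)); 
    r=movel([x,y,.025],v=.12,until_force=8); stat(('pick',r))
    command_gripper(0); stat()
    movel([x,y,.2],v=.15)
def place(bx,by):
    movel(bw(bx,by,.2),v=.2) if 0 else move_pose(bw(bx,by,.2),quat(Y))
    movel(bw(bx,by,.075),v=.12); wait(.3); stat('above')
    r=movel(bw(bx,by,.0335),v=.04,until_force=6); wait(.2); stat(('place',r))
    return r
E
python3 - <<'E'
from pp import *
movel([.4,.05,.3],v=.4)
pick(.4412,.2307,-.123); place(-.0285,.05)
E
```

```text
('pick', False) t 41.7 tcp [0.4416 0.2309 0.0256] F [ 0.2 -0.1 -0.6] T [0.07 0.05 0.04] w 0.624 ff 0.0 q6 2.15
 t 42.1 tcp [0.4414 0.2307 0.0253] F [-1.  -0.9  3.5] T [-0.03  0.1   0.01] w 0.387 ff 30.0 q6 2.15
above t 46.0 tcp [ 0.4058 -0.0356  0.0754] F [ 0.5  0.5 -1.2] T [ 0.01  0.06 -0.02] w 0.384 ff 30.0 q6 1.24
('place', True) t 47.2 tcp [ 0.4052 -0.0355  0.0332] F [-0.   0.8  6. ] T [-0.01 -0.01 -0.02] w 0.387 ff 30.0 q6 1.24
```

```bash
python3 - <<'E'
from pp import *
command_gripper(.5); p=get_tcp_pos(); movel([p[0],p[1],.2],v=.12)
movel([.45,.1,.25],v=.3)
pic('top','t4'); 
im=np.load('pics/t4.npy'); show(im,'t4',(165,180,345,300),4.4); stat()
E
```

```text
t 49.9 tcp [0.4487 0.0989 0.2488] F [-0.1 -0.2  0.1] T [-0.01 -0.01  0.02] w 0.502 ff 0.0 q6 1.55
```

View pics/t4.png

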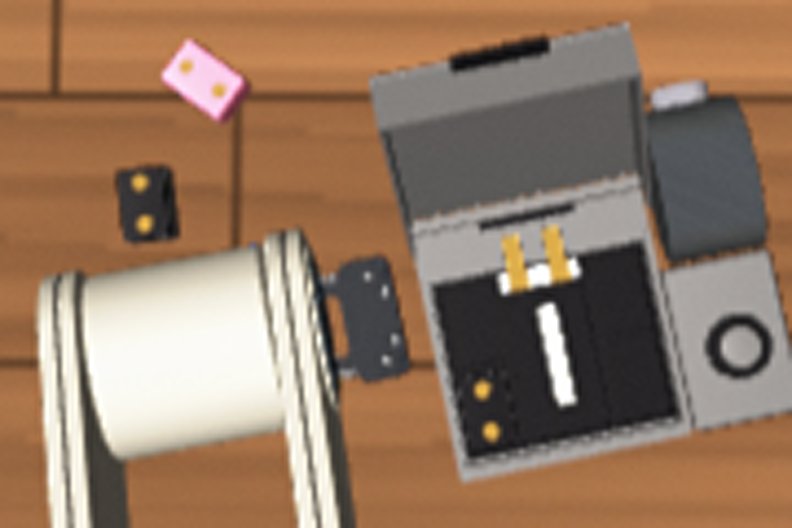

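The first pack is in the near left pocket (dots at (482,390) and (490,432)). The other pack hasn't moved.

```bash
python3 - <<'E'
from pp import *
pick(.5425,.1989,.125); place(.0295,.05)
E
```

```text
('pick', False) t 52.5 tcp [0.543  0.1991 0.0257] F [0.3 0.2 0.5] T [ 0.05 -0.07  0.  ] w 0.622 ff 0.0 q6 1.78
 t 53.0 tcp [0.5427 0.1989 0.0253] F [-0.8 -0.7  3.7] T [-0.01  0.06  0.06] w 0.388 ff 30.0 q6 1.78
above t 56.7 tcp [ 0.4625 -0.0235  0.0754] F [ 0.5  0.6 -1.3] T [ 0.02 -0.01 -0.02] w 0.388 ff 30.0 q6 1.28
('place', True) t 57.9 tcp [ 0.4619 -0.0234  0.0333] F [-1.2  0.2  5.5] T [-0.01 -0.03  0.01] w 0.385 ff 30.0 q6 1.28
```

```bash
python3 - <<'E'
from pp import *
command_gripper(.5); p=get_tcp_pos(); movel([p[0],p[1],.15],v=.12)
movel(bw(-.05,.05,.25),v=.25)
pic('top','t5'); movel(bw(-.05,.15,.36),v=.3)
pic('top','t5'); show(np.load('pics/t5.npy'),'t5',(240,175,360,295),5); stat()
command_gripper(0)
for x,z in((.26,.36),(.26,.2),(.09,.2)): print(inverse_kinematics(bw(x,0,z),quat(Y)))
E
```

```text
t 60.9 tcp [0.363  0.0572 0.358 ] F [0.1 0.1 0.3] T [-0.02  0.04 -0.01] w 0.498 ff 0.0 q6 1.48
[-5.14555412e-02  4.25971570e-01  1.30862804e+00 -4.44089210e-16
  1.40699305e+00  1.30845733e+00]
[-5.14555412e-02  5.53909930e-01  1.46926768e+00 -4.44089210e-16
  1.11841504e+00  1.30845733e+00]
[-1.33865071e-01  3.21510332e-01  1.84716628e+00 -4.44089210e-16
  9.72916039e-01  1.22604780e+00]
```

View pics/t5.png

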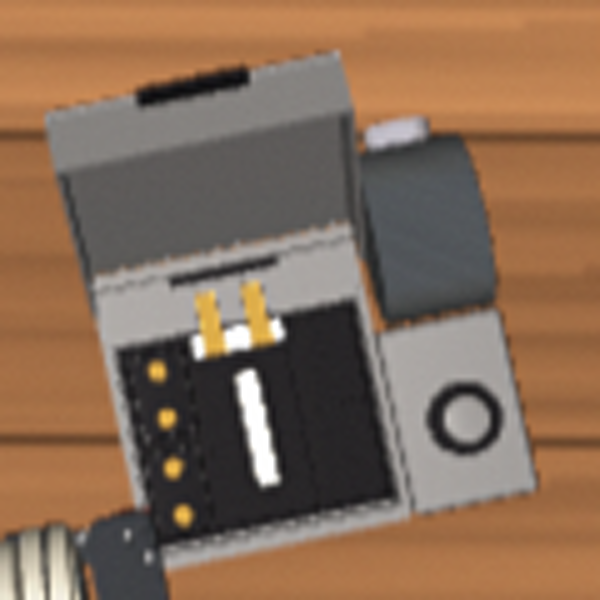

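Both packs are standing in the left pockets (dots at (158,372), (167,418), (173,468) and (184,516)). Next is the lid.

```bash
python3 - <<'E'
from pp import *
movel(bw(.1,.05,.38),frame=None,v=.3)
move_pose(bw(.27,0,.38),quat(Y)); movel(bw(.27,0,.2),v=.15); wait(.3); stat()
movel(bw(.15,0,.2),v=.1); stat()
movel(bw(.088,0,.2),v=.1); stat('push'); movel(bw(.16,0,.2),v=.25); wait(.5); stat()
movel(bw(.2,0,.36),v=.2)
pic('side','s6',(250,100,400,250),4)
E
```

```text
t 64.8 tcp [ 0.7081 -0.022   0.2005] F [0.3 0.  0.5] T [-0.03  0.01  0.02] w 0.01 ff 0.0 q6 1.31
 t 66.2 tcp [ 0.591 -0.047  0.2  ] F [0.5 0.1 0.2] T [ 0.01 -0.01 -0.01] w 0.003 ff 0.1 q6 1.26
push t 66.9 tcp [ 0.5306 -0.0601  0.2003] F [ 0.6  0.7 -0.1] T [ 0.04 -0.02 -0.07] w 0.008 ff 0.0 q6 1.22
 t 67.9 tcp [ 0.6002 -0.0451  0.2002] F [-0.3 -0.6  0.1] T [ 0.02 -0.02  0.02] w 0.005 ff 0.0 q6 1.27
```

View pics/s6.png

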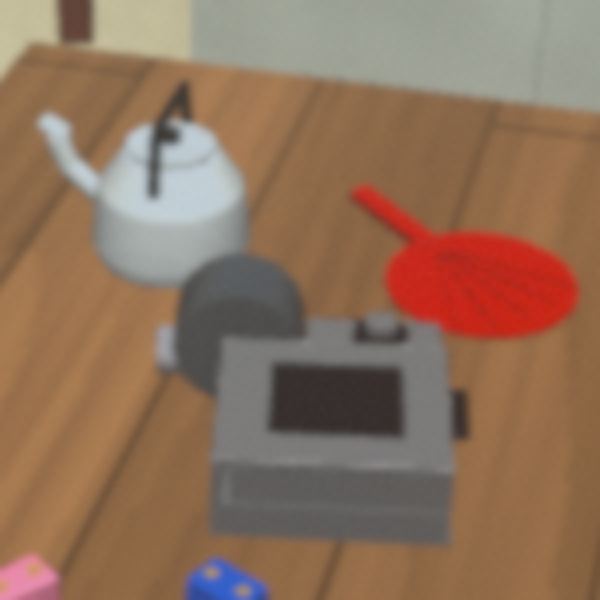

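The lid is shut. Now I'll press the button.

```bash
python3 - <<'E'
from pp import *
movel(bw(.1,-.1,.36),v=.3)
move_pose([.4501,-.1999,.12],quat(Y)); wait(.3); stat()
print(movel([.4501,-.1999,.054],v=.02,until_force=11)); wait(.3); stat('down')
movel([.4501,-.1999,.16],v=.1); movel(bw(-.05,-.2,.3),v=.3); wait(.3)
pic('side','s7',(250,100,400,250),4); stat()
E
```

```text
t 70.9 tcp [ 0.4509 -0.2     0.1207] F [0.  0.3 0.5] T [-0.02 -0.03 -0.02] w 0.004 ff 0.0 q6 0.92
True
down t 73.7 tcp [ 0.4502 -0.1999  0.0613] F [-1.3  0.6 10.1] T [0.1  0.28 0.04] w -0.0 ff 4.4 q6 0.92
 t 75.9 tcp [ 0.4367 -0.2838  0.2991] F [-0.3 -0.8  0.5] T [0.   0.03 0.04] w 0.004 ff 0.0 q6 0.76
```

View pics/s7.png

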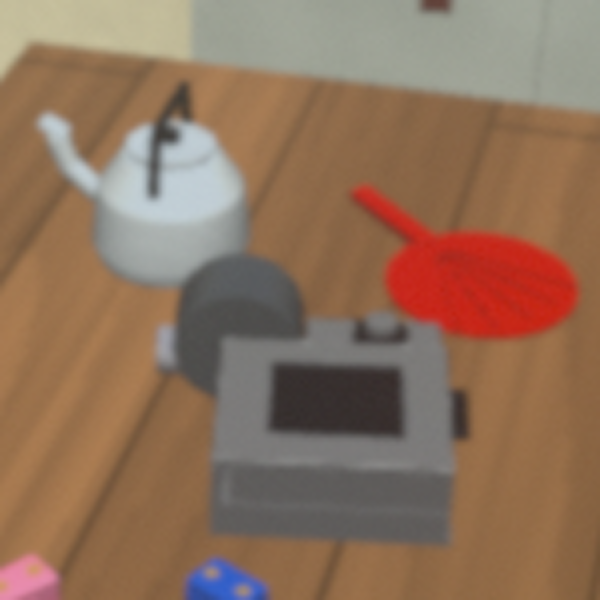

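It stopped at 0.0613 with 10 N, so the closed pair of fingers probably caught on the collar. I'll press with a single finger instead.

```bash
python3 - <<'E'
from pp import *
command_gripper(.5); w=get_grip_width()*.088
q=np.array([.4501,-.1999]); d=np.array(bw(0,-1,0))[:2]-np.array(bw(0,0,0))[:2]
c=q+d*(w/2+.00675)
move_pose([*c,.12],quat(Y)); wait(.3); stat()
for z in (.066,.0625,.061,.0595,.058,.0565):
    r=movel([*c,z],v=.02,until_force=16); wait(.15); stat((z,r))
    if r: break
wait(.2)
movel([*c,.16],v=.1); stat()
E
```

```text
t 77.8 tcp [ 0.4567 -0.2287  0.1211] F [-0.   0.2 -0.6] T [ 0.02 -0.   -0.01] w 0.499 ff 0.0 q6 0.87
(0.066, False) t 80.8 tcp [ 0.4561 -0.228   0.066 ] F [-0.8  0.6  2.2] T [0.05 0.05 0.04] w 0.502 ff 1.0 q6 0.87
(0.0625, False) t 81.3 tcp [ 0.4562 -0.228   0.0626] F [-0.8  0.7  4.4] T [0.13 0.18 0.04] w 0.499 ff 2.0 q6 0.87
(0.061, False) t 81.7 tcp [ 0.4562 -0.228   0.0613] F [-1.2  0.3  7.2] T [0.29 0.3  0.04] w 0.501 ff 3.8 q6 0.87
(0.0595, False) t 82.1 tcp [ 0.4563 -0.228   0.0608] F [-5.7  2.3 22.8] T [0.92 0.97 0.1 ] w 0.501 ff 11.0 q6 0.87
(0.058, False) t 82.5 tcp [ 0.4564 -0.2281  0.0605] F [-8.5  3.2 36.4] T [1.55 1.69 0.18] w 0.499 ff 18.4 q6 0.87
(0.0565, False) t 82.9 tcp [ 0.4565 -0.2281  0.0602] F [-11.2   5.5  51.7] T [2.1  2.37 0.27] w 0.503 ff 25.9 q6 0.87
 t 84.3 tcp [ 0.4557 -0.2277  0.1593] F [-0.3 -0.4  0.9] T [ 0.04 -0.04  0.01] w 0.496 ff 0.0 q6 0.87
```

```bash
python3 - <<'E'
from pp import *
command_gripper(0)
move_pose(bw(.024,-.14,.1),quat(Y)); print(movel(bw(.024,-.14,.04),v=.02,until_force=5)); stat('block'); movel(bw(.024,-.14,.12),v=.1)
def F(): 
    a=[]
    for _ in range(8): a.append(get_ft_force()[2]); wait(.02)
    return np.mean(a)
for dx in (0,-.006):
    c=np.array([.4501+dx,-.1999])
    move_pose([*c,.085],quat(Y)); wait(.3); f0=F(); o=[]
    for z in np.arange(.0705,.059,-.001):
        movel([*c,z],v=.03); o.append((round(get_tcp_pos()[2]*1e3,1),round(F()-f0,1),round(get_finger_force(),1)))
        if o[-1][1]>14: break
    print(dx,o); movel([*c,.12],v=.1)
E
```

```text
True
block t 87.9 tcp [ 0.4967 -0.2103  0.0454] F [-0.8  0.8  5.6] T [0.03 0.11 0.  ] w 0.009 ff 2.9 q6 0.94
0 [(np.float64(70.4), np.float64(-0.0), 0.0), (np.float64(69.5), np.float64(0.0), 0.0), (np.float64(68.4), np.float64(-0.3), 0.0), (np.float64(67.4), np.float64(-0.1), 0.0), (np.float64(66.5), np.float64(1.9), 0.9), (np.float64(65.5), np.float64(1.9), 1.2), (np.float64(64.5), np.float64(2.7), 1.5), (np.float64(63.5), np.float64(3.7), 1.8), (np.float64(62.5), np.float64(3.7), 2.1), (np.float64(61.5), np.float64(4.6), 2.3), (np.float64(61.2), np.float64(13.5), 6.8), (np.float64(60.9), np.float64(24.4), 12.2)]
-0.006 [(np.float64(70.3), np.float64(0.1), 0.0), (np.float64(69.6), np.float64(-0.0), 0.0), (np.float64(68.4), np.float64(0.1), 0.0), (np.float64(67.5), np.float64(-0.0), 0.0), (np.float64(66.5), np.float64(1.8), 0.9), (np.float64(65.5), np.float64(2.7), 1.2), (np.float64(64.5), np.float64(3.1), 1.5), (np.float64(63.5), np.float64(3.4), 1.8), (np.float64(62.5), np.float64(4.1), 2.1), (np.float64(61.5), np.float64(4.9), 2.3), (np.float64(61.2), np.float64(14.0), 7.0), (np.float64(61.0), np.float64(25.1), 12.5)]
```

The spring starts at about 67 mm and reaches 5 N at about 61.2 mm, then hits a hard stop. That matches the full 6 mm travel, so the button was fully down. I'll retract, check once more and hand in.

```bash
python3 - <<'E'
from pp import *
movel(bw(-.05,-.2,.3),v=.3); movel([.25,-.5,.3],v=.3); wait(.5)
pic('top','end',(150,100,430,310),2.8); stat()
E
```

```text
t 104.2 tcp [ 0.2501 -0.4999  0.3   ] F [-0.6 -0.4 -0. ] T [ 0.01 -0.01  0.  ] w 0.003 ff 0.0 q6 0.23
```

View pics/end.png

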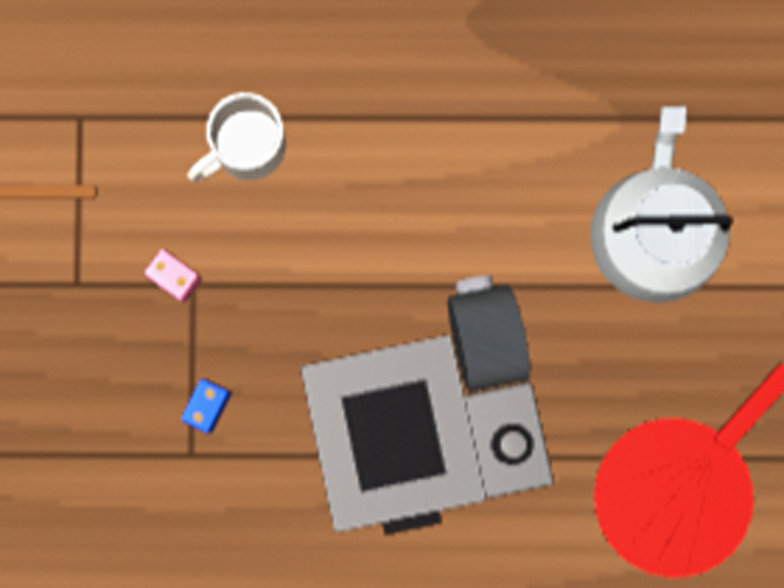

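The lid is shut (centre at about (394,435)), the button is up at (512,444), no packs are left on the table, and the bystanders haven't moved.

```bash
python3 -c "
from station import *
print(job_done())"
```

```text
the job is handed in; nothing more can be done
None
```

I've handed the job in at about 104 s of the 210 s: the tray is turned and seated with both packs (only two were present) upright in its pockets, the lid fell shut by itself, the button was pressed to its stop and released, and the kettle, mug, scoop and fan look unmoved; no verdict came back.

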